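# Finish the carton layer and zero the batch counter

### The job

Close the batch at this inspection bench: set the two loose cartons down flat (do not drop them) in the two empty blue outlines on the plywood slab, so that the four cartons make a tidy pinwheel layer, without shoving the two already there. Then, with the layer complete, turn the counter's black reset knob anticlockwise (seen from above) all the way back, until its red pointer is home at the green zero mark and stop post. Leave everything else on the bench as it is.

Things in the scene. Friction and masses are not known exactly. Their poses are not given: they have to be found in the camera images.
- slab: fixed plywood slab, 200 x 200 mm, top at 20 mm, any yaw, on either side of the bench. Origin: centre of the underside. Four blue 120 x 55 mm outlines, 5 mm gaps, round a 70 x 70 mm open middle; centres in its x, y (mm): a (-30, -62.5), c (30, 62.5), long along x; b (62.5, -30), d (-62.5, 30), long along y. a, b are filled; c, d empty
- place_c (a point): centre of empty outline c on the slab's top (20 mm above the table); the carton's long axis goes along the slab's x. Inner fingers fit only in the open middle: grip the carton about 20 mm off its centre, towards the slab's -x
- place_d (a point): centre of empty outline d on the slab's top; the carton's long axis goes along the slab's y. Grip it about 20 mm off its centre, towards the slab's -y, so that the inner finger stands in the open middle
- carton_a: kraft cardboard carton, rigid, 120 x 55 x 60 mm (its own x, y, z), 0.25 to 0.5 kg, brown tape along the top. Origin: centre of the underside; x is its long axis. Already in outline a: leave it
- carton_b: kraft cardboard carton, rigid, 120 x 55 x 60 mm (its own x, y, z), 0.25 to 0.5 kg, brown tape along the top. Origin: centre of the underside; x is its long axis. Already in outline b: leave it
- carton_c: kraft cardboard carton, rigid, 120 x 55 x 60 mm (its own x, y, z), 0.25 to 0.5 kg, brown tape along the top. Origin: centre of the underside; x is its long axis. Loose on the table at any yaw; either way round and either empty outline will do
- carton_d: kraft cardboard carton, rigid, 120 x 55 x 60 mm (its own x, y, z), 0.25 to 0.5 kg, brown tape along the top. Origin: centre of the underside; x is its long axis. Loose on the table at any yaw; same as carton_c, interchangeable
- counter: fixed batch counter: blue housing 130 x 130 x 48 mm, white dial on top (50 mm above the table, 116 mm across). Origin: centre of the underside, below the knob's axis. Its x axis points from the axis to the green zero mark; the green stop post, 8 mm tall, stands 44 mm out, just anticlockwise of the mark. On either side of the bench
- knob_grip (a point): grip point on the vertical axis of the black reset knob, 83 mm above the table: a bar 44 mm long, 12 mm thick, from 60 to 92 mm above the table, on a disc 44 mm across (top at 60 mm). The frame turns with the knob: x lies along the bar, towards the red pointer
- reset_knob (a joint): knob angle in rad: 0 = pointer at the zero stop (along the counter's x axis), growing clockwise seen from above, up to 4.2; starts between 1.6 and 2.85; stiff to 0.04 N m, stays where it is left
- ring_gauge: steel ring 40 mm across, 22 mm tall, origin at its underside; between the loose cartons, leave it
- spray_bottle: white bottle 56 mm across, 170 mm tall, origin at its underside; near the counter, leave it
- plug_gauge: lying plug gauge, about 110 x 18 x 18 mm, long along x, origin at its underside; near the counter, leave it
- parts_tray: yellow tray 110 x 80 x 40 mm with steel bushes, origin at its underside; leave it
- gauge_case: grey case 90 x 50 x 28 mm, origin at its underside; leave it
- oil_can: orange can 60 mm across, 130 mm tall, origin at its underside; leave it
- jar: amber jar 66 mm across, 90 mm tall, origin at its underside; leave it
Mind the look-alikes: they are no part of the job. Leave any purple look-alike of the carton_d alone.

How it is judged:
On the way, in this order (a step that is already met when the one before it is completed fails the run):
1. both loose cartons lie released in the empty outlines and the four make the layer (((distance between carton_c and place_c below 0.009 m and angle between the x axis of carton_c and the x axis of slab, either way round below 0.1 rad and angle between each of carton_c, carton_d's own z axis and vertical below 0.06 rad and distance between carton_d and place_d below 0.009 m and angle between the x axis of carton_d and the y axis of slab, either way round below 0.1 rad) or (distance between carton_d and place_c below 0.009 m and angle between the x axis of carton_d and the x axis of slab, either way round below 0.1 rad and angle between each of carton_d, carton_c's own z axis and vertical below 0.06 rad and distance between carton_c and place_d below 0.009 m and angle between the x axis of carton_c and the y axis of slab, either way round below 0.1 rad)) and linear speed of each of carton_c, carton_d below 0.02 m/s and contact force between the fingers and carton_c below 0.2 N and contact force between the fingers and carton_d below 0.2 N and distance of each of carton_a, carton_b from where it was at the start of the episode below 0.01 m and angle between each of carton_a, carton_b's own z axis and vertical below 0.06 rad), for 0.2 s.
2. the reset knob is back at its zero stop (value of joint reset_knob below 0.07 rad), for 0.2 s.
At the end, for the whole second after the job is handed in: One loose carton flat in each empty outline (within 9 mm of its centre and height, 0.1 rad in yaw, 0.06 rad tilt), released, at rest; the two laid before moved under 10 mm, tilt under 0.06 rad; reset knob under 0.07 rad (all of step 1 and value of joint reset_knob below 0.07 rad); the robot touches nothing.
It fails at once if a bystander is shifted by more than 30 mm or tipped (distance of any of ring_gauge, spray_bottle, plug_gauge, parts_tray, gauge_case, oil_can, jar from where it was at the start of the episode above 0.03 m or angle between any of ring_gauge, spray_bottle, plug_gauge, parts_tray, gauge_case, oil_can, jar's own z axis and vertical above 0.35 rad).
It fails at once if a carton already on the slab is shoved by more than 15 mm (distance of any of carton_a, carton_b from where it was at the start of the episode above 0.015 m).
It fails at once if a carton is let go over the slab more than 15 mm above its top: dropped, or left on the other cartons ((horizontal distance between carton_c and slab below 0.12 m and z of carton_c in the frame of slab above 0.035 m and contact force between the fingers and carton_c below 0.05 N) or (horizontal distance between carton_d and slab below 0.12 m and z of carton_d in the frame of slab above 0.035 m and contact force between the fingers and carton_d below 0.05 N)).
It also fails if it takes over 72 s, if anything falls off the work surface, if the arm or the gripper's body presses on something with over 40 N, if the wrist force passes 120 N, or if a joint passes its speed limit or range.

### The arm

A 6-joint arm with a two-finger parallel gripper is mounted at the origin on the work surface. World frame = base frame: x ahead of the robot, y to its left, z up, the work surface at z = 0. Lengths are in m, angles in rad, forces in N, time in s.
With the tool pointing down it reaches from about 0.35 to 0.8 m from the base axis. Payload 7.3 kg.
Tool frame: the origin (TCP) lies midway between the tips of the shut fingers; the grasp point (between the pads) lies 19 mm behind it; z points along the fingers, y is the line along which they close (so a half turn about z gives the same grasp; the last joint's range is limited). The gripper opens to 85 mm and grips with 20 to 120 N. Pads are 22 mm wide; open, the fingers measure 114 mm over their backs; the gripper's body (76 mm by 85 mm) begins 54 mm behind the grasp point. The pads swing forward as they close: fully open they stand 13 mm farther back than shut.
Start: joints at [-1.348, 0.342, 1.524, -0, 1.275, -0.146], TCP at [0.189, -0.49, 0.231] pointing down, gripper open.
Joint ranges: [-2.53, 2.53], [-0.77, 2.02], [0.04, 2.7], [-1, 4.14], [0.28, 2.66], [-3.11, 3.11]. Speed limits (rad/s): [2.57, 2.57, 3.14, 3.14, 3.14, 3.14].

### API

Orientations are given as [roll, pitch, yaw] about the fixed x, y, z axes, in that order (R = Rz(yaw) Ry(pitch) Rx(roll)).
In Python, from bench import env gives the robot as it stands.
- The arm moves only by the tool send_rows, never from a script. Its argument "plan" is one flat list of numbers, 7 for each row, row after row: the opening, from 0 (shut) to 1 (fully open), then the shift along the world's x, y, z as a fraction of full scale, then the turn, a rotation vector about the world's x, y, z as a fraction of full scale. A call has exactly 8 rows; each row shifts and turns the commanded pose from where the row before left it; what a row does not reach is not made up. Full scale, the value 1, is 100 mm for a shift and 90 degrees for a turn. A row lasts 1/8 s, in which the tool goes at most 62.5 mm and 10.7 degrees, less where a joint would pass 70% of its speed; a pose out of reach is approached as far as the arm can. A call with a number of a shift or a turn outside -1 to 1 is refused whole. A call with a gripper value outside its range is refused whole. The fingers move at their own pace and stop on an object; the grip force is fixed at half the most. Time passes only in rows, so rows that do not move let the fingers close, or fill a call up. It gives the time, the measured TCP pose, the force, the opening and the grip force at its end, in the units of the state.
- env.state(): the state, without advancing time (a new reading comes with each control period).
- env.camera(name): name is "scene" or "top" or "wrist"; returns (picture, depth): 384x512x3 uint8, red, green, blue; 384x512 float32, m along the optical axis (not along the pixel's ray), 0 where there is no reading.
- env.camera_info(name): a dict with "mtx" (3x3 intrinsics, pixels), "k1" (the pictures are not rectified: a ray, as slopes to the right and down, at radius r is drawn at 1 + k1 r^2 times it, then the intrinsics apply), "rvec" (rotation vector, rad) and "tvec" (3), from world to camera coordinates, as OpenCV has them; the wrist camera has in their place "T_tool_cam" (4x4, takes a point from camera to tool coordinates, whose origin is the TCP and whose axes are the flange's). Camera axes: x right, y down, z forward; pixel columns grow to the right and rows downward; lengths in m; the calibration is good to about 2 mm. A picture is of the moment at which its call begins: read the wrist's pose just before it. camera_info takes no time and is no camera call.
- env.close_job(): hands the job in; it is judged then, once.
The state is a dict: "clock": time; "q": joint angles; "qvel": joint speeds; "tau": joint torques, N m; "tcp_pos": TCP position; "eef_rot": TCP orientation; "wrist_force": force on the tool from outside, world axes, zero at the start; "torque": the same for the moment, N m; "width": opening from 0.0 (shut) to 1.0 (fully open); "grasp_force": force on a finger pad.
Only numpy, scipy, OpenCV 4.12 (cv2) and the standard library are available. Lean on these libraries where they do the work, as an engineer would, in place of code of your own. Each camera call takes 0.05 s, during which the arm holds its last target. There are 200 camera calls.

## Working session

There is one attempt and no reset: what is moved stays moved. The work goes in short steps, Python scripts to look and compute and a tool call to move; the robot and the scene stay as the last step left them, time stands still between calls to the robot, and variables do not carry over. Pictures are saved under pics/ and viewed, at most 12 in all, crops included, and the job is handed in when it is done.

Besides the shell and the picture viewer there is one more tool, called after "Call:" by a JSON object that holds its "name" and its "arguments", one argument or row to a line. send_rows: Moves the arm, as the interface text tells. Its arguments: {"type":"object","properties":{"plan":{"type":"array"}},"required":["plan"]}

```bash
mkdir -p pics; ls; python3 - <<'E'
from bench import env
import cv2,numpy as np
for n in("top","scene"):
    im,d=env.camera(n); cv2.imwrite(f"pics/{n}0.png",im[:,:,::-1]); np.savez(f"pics/{n}0.npz",im=im,d=d)
    i=env.camera_info(n); R=cv2.Rodrigues(np.array(i["rvec"],float))[0]; print(n,i, -R.T@np.array(i["tvec"]).ravel())
print(env.state())
E
```

```text
pics
top {'mtx': array([[443.81935351,   0.        , 254.11467627],
       [  0.        , 443.81935351, 188.08236294],
       [  0.        ,   0.        ,   1.        ]]), 'k1': 0.00045364669935991507, 'rvec': array([ 2.13987816, -2.16697245,  0.16628722]), 'tvec': array([0.00765893, 0.56189376, 1.47030474])} [0.34851235 0.02042953 1.53482933]
scene {'mtx': array([[466.87586894,   0.        , 254.22239127],
       [  0.        , 466.87586894, 193.10986144],
       [  0.        ,   0.        ,   1.        ]]), 'k1': -0.037538683827282114, 'rvec': array([ 2.13907056,  1.5770005 , -0.47062045]), 'tvec': array([-0.17704824, -0.3907962 ,  1.63671534])} [ 1.20733622 -0.16807184  1.17345471]
{'clock': 0.1, 'q': array([-1.34801327e+00,  3.42672166e-01,  1.52489960e+00,  4.14038606e-06,
        1.27538794e+00, -1.45996364e-01]), 'qvel': array([-0.00137303, -0.00178253, -0.00171739, -0.00121133,  0.00090848,
       -0.00099125]), 'tau': array([ 1.88002377e-03, -4.34446335e+01, -2.46489555e+01, -2.54381976e-04,
        4.69329345e-03,  6.10233698e-06]), 'tcp_pos': array([ 0.18919765, -0.48935597,  0.23069317]), 'eef_rot': array([-3.14024072e+00, -2.02793174e-04,  3.68778077e-01]), 'wrist_force': array([-0.79161712, -0.62452196, -0.09180332]), 'torque': array([-0.02759937, -0.02909343,  0.0288696 ]), 'grasp_force': 0.0, 'width': 0.9969877603386147}
```

View pics/top0.png

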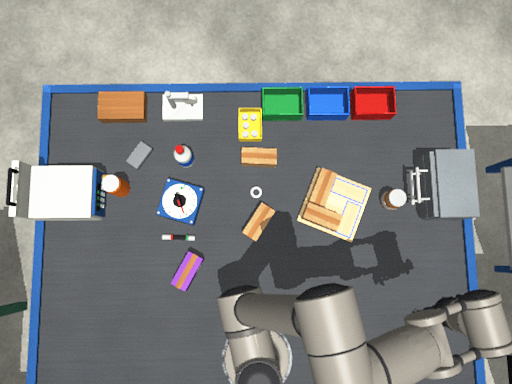

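View pics/scene0.png

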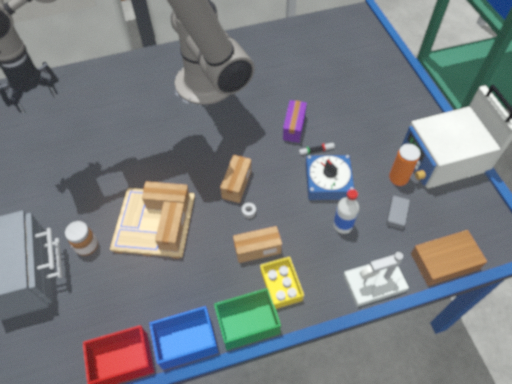

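```bash
cat > h.py <<'E'
from bench import env
import cv2,numpy as np
def ext(n,st=None):
    i=env.camera_info(n); K=np.array(i["mtx"]); k1=float(i["k1"])
    if n=="wrist":
        st=st or env.state(); from scipy.spatial.transform import Rotation as Ro
        T=np.eye(4); T[:3,:3]=Ro.from_euler("xyz",st["eef_rot"]).as_matrix(); T[:3,3]=st["tcp_pos"]
        T=T@np.array(i["T_tool_cam"]); return K,k1,T[:3,:3],T[:3,3]
    R=cv2.Rodrigues(np.array(i["rvec"],float))[0]; return K,k1,R.T,-R.T@np.array(i["tvec"],float).ravel()
def rays(uv,E):
    K,k1,R,c=E
    p=cv2.undistortPoints(np.array(uv,float).reshape(-1,1,2),K,np.array([k1,0,0,0,0])).reshape(-1,2)
    return np.c_[p,np.ones(len(p))]
def plane(uv,z,E):
    r=rays(uv,E)@E[2].T; return E[3]+r*((z-E[3][2])/r[:,2])[:,None]
def cloud(d,E):
    h,w=d.shape; uv=np.stack(np.meshgrid(np.arange(w),np.arange(h)),-1).reshape(-1,2)
    return (rays(uv,E)*d.reshape(-1,1)@E[2].T+E[3]).reshape(h,w,3)
def rect(mask,z,E,amin=60):
    out=[]
    for c in cv2.findContours(mask.astype(np.uint8),cv2.RETR_EXTERNAL,cv2.CHAIN_APPROX_NONE)[0]:
        if cv2.contourArea(c)<amin: continue
        w=plane(c,z,E)[:,:2]; r=cv2.minAreaRect((w*1000).astype(np.float32)); (cx,cy),(a,b),t=r
        if a<b: a,b,t=b,a,t+90
        out.append((np.round([cx,cy,a,b],1),round((t+90)%180-90,1),c.reshape(-1,2).mean(0).round()))
    return out
E
python3 - <<'E'
from h import *
D=np.load("pics/top0.npz"); im,d=D["im"],D["d"]; E=ext("top"); P=cloud(d,E); np.set_printoptions(suppress=True)
Z=P[...,2]; print("table z",np.median(Z[230:250,120:160]))
hsv=cv2.cvtColor(im,cv2.COLOR_RGB2HSV)
wood=(hsv[...,0]>5)&(hsv[...,0]<28)&(hsv[...,1]>50)&(hsv[...,2]>90)
box=np.zeros_like(wood); box[140:250,215:380]=1
print("carton tops",rect(wood&box&(Z>.045)&(Z<.072),.06,E)); 
print("high 80",rect(box&(Z>.068)&(Z<.095),.08,E))
print("slab",rect(box&(Z>.012),.02,E,300))
bl=(hsv[...,0]>95)&(hsv[...,0]<125)&(hsv[...,1]>120); b2=np.zeros_like(wood); b2[165:240,145:215]=1
hou=b2&(Z>.035)
print("counter",rect(hou,.048,E)); 
wh=b2&(hsv[...,1]<50)&(hsv[...,2]>150); print("dial",rect(wh,.05,E))
for n,m in(("red",((hsv[...,0]<8)|(hsv[...,0]>172))&(hsv[...,1]>120)&(hsv[...,2]>80)),("green",(hsv[...,0]>40)&(hsv[...,0]<85)&(hsv[...,1]>100))):
    print(n,[ (x,plane([x],.055,E)[0].round(3)) for x in np.argwhere(m&b2)[:,::-1].tolist()])
cv2.imwrite("pics/crop1.png",np.hstack([cv2.resize(im[170:232,150:212],(400,400)),cv2.resize(im[160:245,290:375],(400,400))])[:,:,::-1])
E
```

```text
table z -0.00036648749300527417
carton tops [(array([446.1, -12.9, 119.8,  54.5]), -33.4, array([259., 222.])), (array([668.9, -17.1, 117.8,  57.1]), 86.4, array([259., 156.]))]
high 80 [(array([ 517.1, -246.5,  181.5,  120.5]), -22.7, array([323., 202.]))]
slab [(array([449.8, -14.7, 128.2,  56.2]), -33.4, array([259., 221.])), (array([ 507.5, -276. ,  205.6,  201.4]), -22.6, array([335., 204.])), (array([673.8, -17.9, 120.9,  66.3]), 86.7, array([259., 157.]))]
counter [(array([518.4, 250.2, 130.9, 130.7]), 73.6, array([180., 201.]))]
dial [(array([520. , 253.7, 115.2, 114.1]), 0.3, array([179., 201.]))]
red [([177, 199], array([0.526, 0.26 , 0.055])), ([178, 199], array([0.526, 0.256, 0.055])), ([177, 200], array([0.523, 0.26 , 0.055])), ([178, 200], array([0.522, 0.256, 0.055])), ([179, 200], array([0.522, 0.253, 0.055])), ([177, 201], array([0.519, 0.26 , 0.055])), ([178, 201], array([0.519, 0.256, 0.055])), ([179, 201], array([0.519, 0.253, 0.055])), ([177, 202], array([0.516, 0.259, 0.055])), ([178, 202], array([0.516, 0.256, 0.055])), ([179, 202], array([0.516, 0.253, 0.055])
[... 1113 characters left out ...]
], array([0.393, 0.278, 0.055])), ([172, 239], array([0.393, 0.275, 0.055]))]
green [([181, 187], array([0.566, 0.247, 0.055])), ([181, 188], array([0.563, 0.247, 0.055])), ([186, 235], array([0.405, 0.229, 0.055])), ([187, 235], array([0.405, 0.225, 0.055])), ([185, 236], array([0.402, 0.232, 0.055])), ([186, 236], array([0.402, 0.228, 0.055])), ([187, 236], array([0.402, 0.225, 0.055])), ([186, 237], array([0.399, 0.228, 0.055])), ([187, 237], array([0.399, 0.225, 0.055])), ([185, 238], array([0.396, 0.232, 0.055])), ([186, 238], array([0.396, 0.228, 0.055])), ([187, 238], array([0.396, 0.225, 0.055])), ([186, 239], array([0.392, 0.228, 0.055])), ([187, 239], array([0.392, 0.225, 0.055]))]
```

View pics/crop1.png

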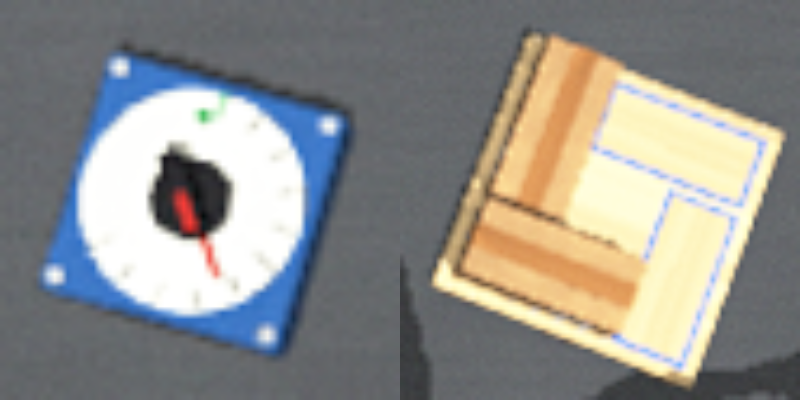

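Call:
{"name": "send_rows", "arguments": {
  "plan": [1, 0.27, 0.46, 0.04, 0, 0, -0.0757, 1, 0.27, 0.46, 0.04, 0, 0, -0.0757, 1, 0.27, 0.46, 0.04, 0, 0, -0.0757, 1, 0.27, 0.46, 0.04, 0, 0, -0.0757, 1, 0.27, 0.46, 0.04, 0, 0, -0.0757, 1, 0.27, 0.46, 0.04, 0, 0, -0.0757, 1, 0.27, 0.46, 0.04, 0, 0, -0.0757, 1, 0.27, 0.46, 0.04, 0, 0, -0.0757]
}}

```text
clock: 1.1
tcp_pos: [0.4058, -0.12, 0.2633]
eef_rot: [3.141, 0.0, -0.587]
wrist_force: [0.7, -0.3, 0.3]
width: 1.003
grasp_force: 0.0
```

Call:
{"name": "send_rows", "arguments": {
  "plan": [1, 0.25, 0.5, 0.05, 0, 0, 0, 1, 0.25, 0.45, 0.05, 0, 0, 0, 1, 0, 0, 0, 0, 0, 0, 1, 0, 0, 0, 0, 0, 0, 1, 0, 0, 0, 0, 0, 0, 1, 0, 0, 0, 0, 0, 0, 1, 0, 0, 0, 0, 0, 0, 1, 0, 0, 0, 0, 0, 0]
}}

```text
clock: 2.1
tcp_pos: [0.4552, -0.027, 0.2734]
eef_rot: [3.141, -0.0, -0.583]
wrist_force: [-0.3, -0.6, 0.6]
width: 0.999
grasp_force: 0.0
```

```bash
python3 - <<'E'
from h import *
np.set_printoptions(suppress=True,precision=4)
s=env.state(); im,d=env.camera("wrist"); np.savez("pics/w1.npz",im=im,d=d); cv2.imwrite("pics/w1.png",im[:,:,::-1])
print(s["tcp_pos"],s["eef_rot"],s["q"]); print(env.camera_info("wrist"))
im,d=env.camera("top"); np.savez("pics/top1.npz",im=im,d=d)
E=ext("top"); Z=cloud(d,E)[...,2]; box=np.zeros(Z.shape,bool); box[140:250,290:380]=1
print(rect(box&(Z>.068)&(Z<.095),.08,E),rect(box&(Z>.012),.02,E,300))
hsv=cv2.cvtColor(im,cv2.COLOR_RGB2HSV)
E
echo
```

```text
[ 0.4552 -0.027   0.2734] [ 3.1415 -0.0001 -0.5832] [-0.2276  0.1814  1.6253 -0.0001  1.3349  1.9264]
{'mtx': array([[286.4033,   0.    , 256.4363],
       [  0.    , 286.4033, 191.076 ],
       [  0.    ,   0.    ,   1.    ]]), 'k1': -0.016588807655406747, 'T_tool_cam': array([[-0.0012, -0.9466, -0.3225,  0.0831],
       [ 1.    , -0.0006, -0.002 , -0.0001],
       [ 0.0017, -0.3225,  0.9466, -0.1444],
       [ 0.    ,  0.    ,  0.    ,  1.    ]])}
[(array([ 517.1, -246.5,  181.5,  120.5]), -22.7, array([323., 202.]))] [(array([ 491.7, -261.9,  280.3,  280.3]), -1.4, array([321., 209.]))]
```

View pics/w1.png

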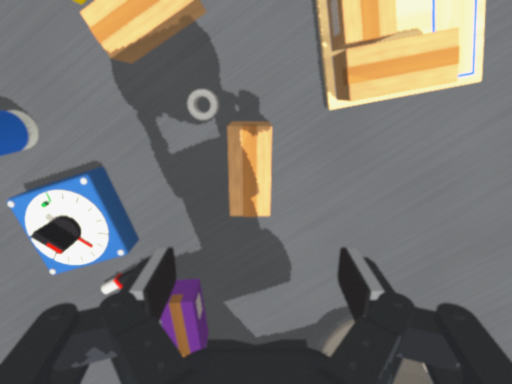

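The wrist view shows carton 1 at (250,170), ring at (203,104), counter at (70,228), and part of the slab at (410,50). I'll measure from it.

```bash
python3 - <<'E'
from h import *
np.set_printoptions(suppress=True,precision=1)
D=np.load("pics/w1.npz"); im,d=D["im"],D["d"]; E=ext("wrist"); P=cloud(d,E); Z=P[...,2]
print("table",np.median(Z[150:200,320:420]))
box=np.zeros(Z.shape,bool); box[115:225,215:285]=1
m=box&(abs(Z-.06)<.006); print("carton1 top",rect(m,.06,E), np.median(Z[m]))
print("carton1 depth pts",cv2.minAreaRect((P[m][:,:2]*1000).astype(np.float32)))
box[:]=0; box[0:110,310:500]=1
m=box&(abs(Z-.08)<.006);print("cartons ab z",np.median(Z[m])); print(rect(m,.08,E))
m=box&(abs(Z-.02)<.006);print("slab z",np.median(Z[m])); print(rect(box&(Z>.013),.02,E))
box[:]=0; box[155:280,0:145]=1
hsv=cv2.cvtColor(im,cv2.COLOR_RGB2HSV)
m=box&(abs(Z-.048)<.005); print("counter",rect(m,.049,E))
for n,mm in(("red",((hsv[...,0]<8)|(hsv[...,0]>172))&(hsv[...,1]>120)&(hsv[...,2]>80)),("green",(hsv[...,0]>40)&(hsv[...,0]<85)&(hsv[...,1]>90))):
    mm=mm&box; q=P[mm]*1000; q=q[q[:,2]>40]; print(n,len(q)); print(q[::3])
E
```

```text
table 0.0017229378852054167
carton1 top [(array([449.1, -10.9, 121.4,  55.1]), -33.6, array([250., 170.]))] 0.0620651931125627
carton1 depth pts ((449.0843811035156, -10.860794067382812), (55.12434387207031, 120.59457397460938), 56.37736129760742)
cartons ab z 0.08154780251881663
[(array([ 462.9, -220.6,  123.6,   55.7]), 67.1, array([402.,  64.])), (array([ 524. , -210.4,   57.5,   42.2]), 66.8, array([367.,  19.]))]
slab z 0.02160201374456161
[(array([ 476.2, -258.5,  203.2,  130. ]), 67.1, array([398.,  46.]))]
counter [(array([522.6, 250.7, 134.6, 129.5]), 73.5, array([ 69., 223.]))]
red 125
[[504.8 242.9  59.5]
 [502.7 244.9  57.2]
 [501.6 245.6  57.7]
 [499.2 242.3  57.3]
 [497.9 244.6  56. ]
 [497.6 246.7  56.3]
 [495.3 242.1  57.4]
 [522.9 250.7  93.8]
 [494.  244.3  56.2]
 [491.6 240.7  56.1]
 [521.9 250.8  94.8]
 [519.8 249.1  93.2]
 [490.5 241.4  56.6]
 [522.4 254.8  94.1]
 [520.2 250.8  94.9]
 [518.1 247.3  95. ]
 [488.6 240.8  57.3]
 [521.3 254.5  95.5]
 [519.2 252.   94.7]
 [517.  248.8  94.6]
 [487.5 241.1  58.2]
 [485.2 237.1  58.6]
 [517.5 250.9  95.8]
 [515.3 249.   94.4]
 [513.1 247.   93. ]
 [517.1 253.9  95. ]
 [515.  250.5  95.1]
 [512.8 247.4  94.9]
 [514.7 253.1  94.7]
 [512.5 249.1  95.4]
 [510.3 247.6  93.6]
 [524.7 -72.5 417.7]
 [510.  248.2  95.2]
 [507.9 244.8  95.2]
 [510.5 250.7  96. ]
 [508.3 248.4  95. ]
 [506.1 244.6  95.5]
 [507.9 251.4  94.2]
 [505.8 247.5  94.8]
 [503.6 244.2  94.8]
 [504.8 247.5  95.9]
 [503.7 249.4  95. ]]
green 26
[[572.4 237.7  53.7]
 [568.7 240.8  52.4]
 [567.8 242.6  59.6]
 [568.3 245.5  60.2]
 [566.1 243.1  58.9]
 [567.2 246.6  60.1]
 [565.  243.7  59.4]
 [565.5 246.5  60.2]
 [565.2 249.1  59.7]]
```

Call:
{"name": "send_rows", "arguments": {
  "plan": [1, 0.09, 0.04, -0.4, 0, 0, 0, 1, 0, 0, -0.5, 0, 0, 0, 1, 0, 0, -0.5, 0, 0, 0, 1, 0, 0, -0.5, 0, 0, 0, 1, 0, 0, -0.5, 0, 0, 0, 1, 0, 0, -0.15, 0, 0, 0, 1, 0, 0, 0, 0, 0, 0, 0, 0, 0, 0, 0, 0, 0]
}}

```text
clock: 3.2
tcp_pos: [0.465, -0.0228, 0.0191]
eef_rot: [-3.141, -0.001, -0.582]
wrist_force: [0.8, 0.8, -0.3]
width: 0.819
grasp_force: 0.0
```

Call:
{"name": "send_rows", "arguments": {
  "plan": [0, 0, 0, 0, 0, 0, 0, 0, 0, 0, 0, 0, 0, 0, 0, 0, 0, 0, 0, 0, 0, 0, 0, 0, 0, 0, 0, 0, 0, 0, 0, 0.05, 0, 0, 0, 0, 0, 0, 0.3, 0, 0, 0, 0, 0, 0, 0.5, 0, 0, 0, 0, 0, 0, 0.5, 0, 0, 0]
}}

```text
clock: 4.2
tcp_pos: [0.4634, -0.0226, 0.1545]
eef_rot: [3.141, 0.002, -0.582]
wrist_force: [1.0, -0.9, -4.6]
width: 0.636
grasp_force: 65.5
```

Call:
{"name": "send_rows", "arguments": {
  "plan": [0, 0.02, -0.5, 0, 0, 0, 0.0196, 0, 0.02, -0.5, 0, 0, 0, 0.0196, 0, 0.02, -0.5, 0, 0, 0, 0.0196, 0, 0.02, -0.5, 0, 0, 0, 0.0196, 0, 0.02, -0.5, 0, 0, 0, 0.0196, 0, 0.01, -0.55, 0, 0, 0, 0.0196, 0, 0, 0, 0, 0, 0, 0, 0, 0, 0, 0, 0, 0, 0]
}}

```text
clock: 5.2
tcp_pos: [0.4745, -0.327, 0.1526]
eef_rot: [-3.141, 0.002, -0.399]
wrist_force: [-0.4, 0.7, -5.0]
width: 0.637
grasp_force: 66.1
```

```bash
python3 - <<'E'
from h import *
np.set_printoptions(suppress=True,precision=4)
s=env.state(); im,d=env.camera("wrist"); np.savez("pics/w2.npz",im=im,d=d); cv2.imwrite("pics/w2.png",im[:,:,::-1])
print(s["tcp_pos"],s["eef_rot"],s["width"]);E=ext("wrist",s); P=cloud(d,E); Z=P[...,2]
for z in(.08,.02): print(z,rect(abs(Z-z-.0015)<.006,z,E))
zt=s["tcp_pos"][2]+.042; print("held",rect(abs(Z-zt)<.007,zt,E))
m=(Z>.17)&(Z<.23); print(np.histogram(Z[m],12))
E
```

```text
[ 0.4745 -0.327   0.1526] [-3.1406  0.0023 -0.3987] 0.6372024178993337
0.08 [(array([ 468.9, -209.3,   96.7,   58.2]), 67.3, array([130., 251.])), (array([ 560.1, -228.2,  120.9,   58.8]), -22.9, array([ 94., 143.])), (array([ 525.2, -451.7,   55.6,   22.5]), -15.0, array([389.,  74.]))]
0.02 [(array([ 537.2, -285.3,  200.8,  138.9]), 67.1, array([198., 112.])), (array([ 478.4, -571.7,   52.5,    9. ]), -0.5, array([503.,  75.])), (array([ 526.3, -447.4,   62.2,   22.5]), -15.9, array([354.,  78.])), (array([ 529.6, -571.7,   31.4,    8. ]), -0.4, array([495.,  18.]))]
held [(array([ 481.5, -329.9,   87.7,   72.2]), 67.3, array([256., 273.]))]
(array([  526,   625,   726,   847, 12092,  6159,   823,  1523,  4438,
        2378,  2242,  3494]), array([0.17 , 0.175, 0.18 , 0.185, 0.19 , 0.195, 0.2  , 0.205, 0.21 ,
       0.215, 0.22 , 0.225, 0.23 ]))
```

View pics/w2.png

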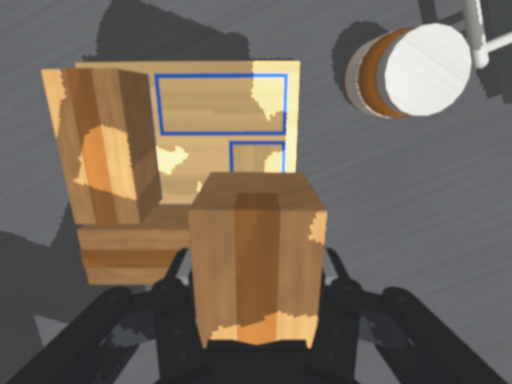

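```bash
python3 - <<'E'
from h import *
np.set_printoptions(suppress=True,precision=4)
D=np.load("pics/w2.npz"); im,d=D["im"],D["d"]; s=env.state(); E=ext("wrist",s); P=cloud(d,E); Z=P[...,2]
hsv=cv2.cvtColor(im,cv2.COLOR_RGB2HSV); bl=(hsv[...,0]>105)&(hsv[...,0]<130)&(hsv[...,1]>100)&(abs(Z-.0215)<.01)
bl[:, 300:]=0; r=rect(bl,.02,E,20); print("blue",r)
m=(abs(Z-.1935)<.005); m[:, :185]=0; m[:,335:]=0; m=cv2.morphologyEx(m.astype(np.uint8),cv2.MORPH_OPEN,np.ones((5,5)))>0
t=np.deg2rad(157.2); u=np.array([np.cos(t),np.sin(t)]); v=np.array([-u[1],u[0]])
R=lambda p:p[:,:2]@np.c_[u,v]*1000
# slab frame coordinates relative to TCP
o=s["tcp_pos"][:2]@np.c_[u,v]*1000
q=R(plane(np.argwhere(m)[:,::-1],.192,E))-o; print("held: x",np.percentile(q[:,0],[.5,50,99.5]),"y",np.percentile(q[:,1],[1,99]),np.median(Z[m]))
q=R(plane(np.argwhere(m)[:,::-1],.192,E)); mm=q[:,0]-q[:,0].min()<4; 
q=R(plane(np.argwhere(bl)[:,::-1],.02,E))-o
for k,c in((0,1),(1,0)):
    h,e=np.histogram(q[:,k],np.arange(-140,60,2)); print("xy"[k],[(int(e[i]+1),int(h[i])) for i in range(len(h)) if h[i]>40])
E
```

```text
blue [(array([ 497.7, -335.8,   53.2,   27.9]), 67.2, array([252., 147.])), (array([ 555.1, -324.2,  119.3,   53.6]), 67.1, array([220., 102.]))]
held: x [-41.2414 -11.1634  27.7962] y [-29.1877  29.3827] 0.1950059434092422
x [(-99, 334), (-49, 130), (-47, 233), (-39, 55), (-37, 60)]
y [(-93, 51), (-91, 105), (-27, 44), (-25, 57), (25, 89), (27, 43)]
```

Call:
{"name": "send_rows", "arguments": {
  "plan": [0, 0, 0.01, -0.3, 0, 0, 0, 0, 0, 0, -0.4, 0, 0, 0, 0, 0, 0, -0.2, 0, 0, 0, 0, 0, 0, -0.1, 0, 0, 0, 0, 0, 0, -0.06, 0, 0, 0, 0, 0, 0, -0.04, 0, 0, 0, 0, 0, 0, -0.03, 0, 0, 0, 0, 0, 0, 0, 0, 0, 0]
}}

```text
clock: 6.25
tcp_pos: [0.4753, -0.3268, 0.0405]
eef_rot: [3.141, -0.0, -0.398]
wrist_force: [0.1, -0.9, -3.9]
width: 0.635
grasp_force: 66.0
```

Call:
{"name": "send_rows", "arguments": {
  "plan": [0, -0.005, 0, -0.015, 0, 0, 0, 0, 0, 0, 0, 0, 0, 0, 0.9, 0, 0, 0, 0, 0, 0, 0.9, 0, 0, 0, 0, 0, 0, 0.9, 0, 0, 0, 0, 0, 0, 0.9, 0, 0, 0.3, 0, 0, 0, 0.9, 0, 0, 0.5, 0, 0, 0, 0.9, 0, 0, 0.5, 0, 0, 0]
}}

```text
clock: 7.25
tcp_pos: [0.4746, -0.3266, 0.17]
eef_rot: [-3.141, 0.001, -0.398]
wrist_force: [0.8, -0.9, -1.3]
width: 0.901
grasp_force: 0.0
```

Call:
{"name": "send_rows", "arguments": {
  "plan": [0.9, 0.18, 0.3, 0.07, 0, 0, 0.11, 0.9, 0.18, 0.3, 0.07, 0, 0, 0.11, 0.9, 0.18, 0.3, 0.07, 0, 0, 0.11, 0.9, 0.18, 0.3, 0.07, 0, 0, 0.11, 0.9, 0.18, 0.3, 0.07, 0, 0, 0.11, 0.9, 0.18, 0.3, 0.07, 0, 0, 0.11, 0.9, 0.18, 0.3, 0.07, 0, 0, 0.11, 0.9, 0.18, 0.3, 0.07, 0, 0, 0.11]
}}

```text
clock: 8.25
tcp_pos: [0.6192, -0.0857, 0.225]
eef_rot: [3.142, 0.0, 0.99]
wrist_force: [0.4, -1.0, -0.5]
width: 0.9
grasp_force: 0.0
```

Call:
{"name": "send_rows", "arguments": {
  "plan": [0.9, 0.18, 0.3, 0.07, 0, 0, 0.11, 0.9, 0.18, 0.3, 0.07, 0, 0, 0.11, 0.9, 0.18, 0.3, 0.07, 0, 0, 0.11, 0.9, 0, 0, 0, 0, 0, 0.0033, 0.9, 0, 0, 0, 0, 0, 0, 0.9, 0, 0, 0, 0, 0, 0, 0.9, 0, 0, 0, 0, 0, 0, 0.9, 0, 0, 0, 0, 0, 0]
}}

```text
clock: 9.25
tcp_pos: [0.6726, 0.0027, 0.2459]
eef_rot: [3.142, 0.0, 1.507]
wrist_force: [-0.5, 0.9, -0.7]
width: 0.898
grasp_force: 0.0
```

```bash
python3 - <<'E'
from h import *
np.set_printoptions(suppress=True,precision=4)
s=env.state(); im,d=env.camera("wrist"); cv2.imwrite("pics/w3.png",im[:,:,::-1])
print(s["tcp_pos"],s["eef_rot"],s["q"]);E=ext("wrist",s); P=cloud(d,E); Z=P[...,2]
print("z60",rect(abs(Z-.0615)<.006,.06,E,200)); print("z40",rect((Z>.03)&(Z<.047),.04,E,200)); print("z80",rect(abs(Z-.082)<.006,.08,E,200))
im,d=env.camera("top"); np.savez("pics/top2.npz",im=im,d=d); E=ext("top"); Z=cloud(d,E)[...,2]; b=np.zeros(Z.shape,bool); b[160:245,290:375]=1
print("top z80",rect(b&(abs(Z-.08)<.009),.08,E)); b=np.zeros(Z.shape,bool);b[100:145,232:270]=1; print("tray",rect(b&(Z>.025),.04,E))
cv2.imwrite("pics/crop2.png",cv2.resize(im[90:260,200:400],(800,600))[:,:,::-1])
E
```

```text
[0.6726 0.0027 0.2459] [3.1415 0.     1.507 ] [-0.1098  0.6184  1.0305 -0.      1.4926 -0.046 ]
z60 [(array([ 877.8, -351.6,   65.4,   17.3]), -0.0, array([399., 378.])), (array([ 583.8, -209.4,   89.7,   12.9]), -23.4, array([203., 315.])), (array([ 883.8, -191.3,   63.2,   11.8]), -4.2, array([416., 294.])), (array([ 869.7, -105.2,  131.7,   86.5]), 89.1, array([428., 251.])), (array([835.7, -61. , 147.4,  77.7]), 47.7, array([393., 205.])), (array([673.3, -16.1, 122.1,  55. ]), 86.6, array([258., 180.]))]
z40 [(array([ 585. , -206.2,   89.3,   16.9]), -22.1, array([206., 304.])), (array([ 871.7, -108.2,  124.1,   83. ]), 89.2, array([419., 245.])), (array([810.4, -17.7, 203.3, 145.7]), -52.8, array([368., 173.])), (array([531.6, 182.8,  85.7,  17. ]), -4.3, array([118.,   8.]))]
z80 [(array([ 437.7, -277.2,   65.6,   63.2]), -2.8, array([114., 371.])), (array([ 581.6, -210.7,   74.8,   69.2]), 20.9, array([199., 332.]))]
top z80 [(array([ 505.5, -273.6,  181.2,  180.2]), -23.1, array([333., 205.]))]
tray [(array([794.7,   9.8, 157.9, 129.6]), -0.5, array([247., 122.]))]
```

View pics/crop2.png

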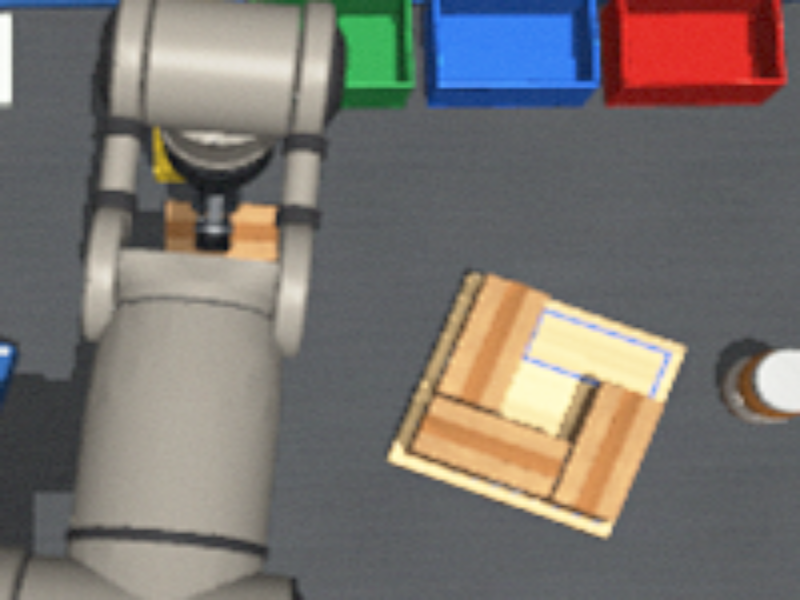

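View pics/w3.png

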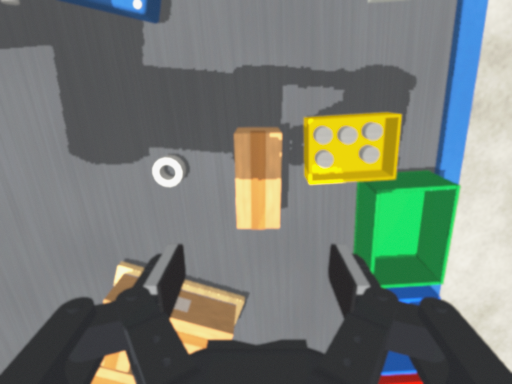

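Call:
{"name": "send_rows", "arguments": {
  "plan": [0.8, 0.02, 0.01, 0, 0, 0, 0, 0.8, 0, 0, -0.4, 0, 0, 0, 0.8, 0, 0, -0.5, 0, 0, 0, 0.8, 0, 0, -0.4, 0, 0, 0, 0.8, 0, 0, -0.4, 0, 0, 0, 0.8, 0, 0, -0.4, 0, 0, 0, 0.8, 0, 0, -0.17, 0, 0, 0, 0.8, 0, 0, 0, 0, 0, 0]
}}

```text
clock: 10.35
tcp_pos: [0.6744, 0.0044, 0.018]
eef_rot: [-3.14, -0.0, 1.508]
wrist_force: [-0.1, -0.1, -0.2]
width: 0.802
grasp_force: 0.0
```

Call:
{"name": "send_rows", "arguments": {
  "plan": [0, 0, 0, 0, 0, 0, 0, 0, 0, 0, 0, 0, 0, 0, 0, 0, 0, 0, 0, 0, 0, 0, 0, 0, 0, 0, 0, 0, 0, 0, 0, 0.05, 0, 0, 0, 0, 0, 0, 0.3, 0, 0, 0, 0, 0, 0, 0.5, 0, 0, 0, 0, 0, 0, 0.5, 0, 0, 0]
}}

```text
clock: 11.35
tcp_pos: [0.674, 0.0043, 0.1542]
eef_rot: [-3.139, -0.0, 1.508]
wrist_force: [1.1, 0.5, -3.9]
width: 0.638
grasp_force: 64.6
```

Call:
{"name": "send_rows", "arguments": {
  "plan": [0, -0.16, -0.444, 0, 0, 0, -0.0305, 0, -0.16, -0.444, 0, 0, 0, -0.0305, 0, -0.16, -0.444, 0, 0, 0, -0.0305, 0, -0.16, -0.444, 0, 0, 0, -0.0305, 0, -0.16, -0.444, 0, 0, 0, -0.0305, 0, -0.16, -0.444, 0, 0, 0, -0.0305, 0, -0.16, -0.444, 0, 0, 0, -0.0305, 0, 0, 0, 0, 0, 0, 0]
}}

```text
clock: 12.35
tcp_pos: [0.5608, -0.3098, 0.1531]
eef_rot: [-3.14, 0.001, 1.168]
wrist_force: [0.2, -0.6, -3.6]
width: 0.637
grasp_force: 64.7
```

```bash
cat > m.py <<'E'
from h import *
np.set_printoptions(suppress=True,precision=1)
s=env.state(); im,d=env.camera("wrist"); cv2.imwrite("pics/w4.png",im[:,:,::-1])
print(s["tcp_pos"]*1000,s["eef_rot"]);E=ext("wrist",s); P=cloud(d,E); Z=P[...,2]
t=np.deg2rad(157.2); u=np.array([np.cos(t),np.sin(t)]); v=np.array([-u[1],u[0]]); W=np.c_[u,v]
o=s["tcp_pos"][:2]*1000@W
print("slab-frame, rel TCP")
for z in(.02,.08,s["tcp_pos"][2]+.041):
    m=abs(Z-z-.0015)<.005; m=cv2.morphologyEx(m.astype(np.uint8),cv2.MORPH_OPEN,np.ones((3,3)))
    for c in cv2.findContours(m,cv2.RETR_EXTERNAL,cv2.CHAIN_APPROX_NONE)[0]:
        if cv2.contourArea(c)<250: continue
        q=plane(c,z,E)[:,:2]*1000@W-o
        if np.linalg.norm(q.mean(0))<170: print(round(z,3),c.reshape(-1,2).mean(0),"x",np.percentile(q[:,0],[2,98]),"y",np.percentile(q[:,1],[2,98]),[r[1] for r in rect(cv2.drawContours(m*0,[c],0,1,-1),z,E)])
hsv=cv2.cvtColor(im,cv2.COLOR_RGB2HSV); bl=(hsv[...,0]>105)&(hsv[...,0]<130)&(hsv[...,1]>100)&(abs(Z-.0215)<.01)
q=plane(np.argwhere(bl)[:,::-1],.02,E)[:,:2]*1000@W-o
for k in(0,1):
    h,e=np.histogram(q[:,k],np.arange(-140,140,2)); print("blue","xy"[k],[(int(e[i]+1),int(h[i])) for i in range(len(h)) if h[i]>25])
E
python3 m.py
```

```text
[ 560.8 -309.8  153.1] [-3.1  0.   1.2]
slab-frame, rel TCP
0.02 [221.4 163.8] x [-37.6  99.7] y [-40.   23.5] [-20.7]
0.02 [225.9  62. ] x [-37.8  99.2] y [-113.7 -100.9] [-23.1]
0.08 [130.  248.8] x [ 57.4 153.5] y [19.  75.6] [-23.0]
0.08 [ 93.  141.5] x [ 95.6 153. ] y [-103.3   17.2] [67.0]
0.08 [211.8 103. ] x [-28.1  92.8] y [-103.3  -47.9] [-23.1]
0.194 [256.7 275.6] x [-33.9  33.8] y [-40.9  28. ] [-23.1]
blue x [(-27, 37), (-25, 36)]
blue y [(-139, 50), (-137, 46), (-135, 31), (-133, 46), (-131, 30), (-129, 45), (-127, 30), (-125, 42), (-123, 28), (-121, 41), (-117, 35), (-111, 34), (-107, 33), (-101, 29)]
```

View pics/w4.png

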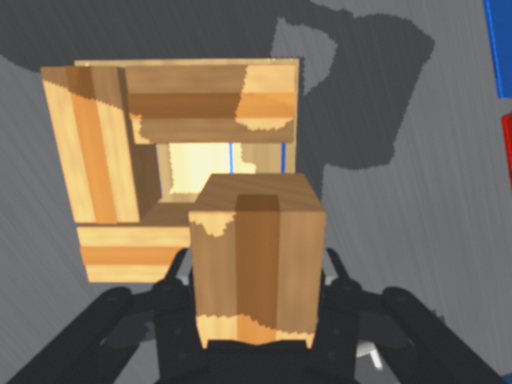

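Call:
{"name": "send_rows", "arguments": {
  "plan": [0, 0.01, 0.02, -0.3, 0, 0, 0, 0, 0, 0, -0.4, 0, 0, 0, 0, 0, 0, -0.2, 0, 0, 0, 0, 0, 0, -0.1, 0, 0, 0, 0, 0, 0, -0.06, 0, 0, 0, 0, 0, 0, -0.04, 0, 0, 0, 0, 0, 0, -0.04, 0, 0, 0, 0, 0, 0, 0, 0, 0, 0]
}}

```text
clock: 13.4
tcp_pos: [0.5643, -0.3048, 0.0408]
eef_rot: [3.14, 0.0, 1.173]
wrist_force: [-0.6, 0.2, 0.2]
width: 0.63
grasp_force: 65.3
```

Call:
{"name": "send_rows", "arguments": {
  "plan": [0, 0, 0, 0.03, 0, 0, 0, 0, 0, 0, 0, 0, 0, 0, 0, -0.02, -0.03, 0, 0, 0, 0, 0, 0, 0, 0, 0, 0, 0, 0, 0, 0, 0, 0, 0, 0, 0, 0, 0, 0, 0, 0, 0, 0, 0, 0, 0, 0, 0, 0, 0, 0, 0, 0, 0, 0, 0]
}}

```text
clock: 14.4
tcp_pos: [0.5618, -0.3075, 0.0428]
eef_rot: [3.141, 0.0, 1.173]
wrist_force: [0.2, -0.4, -4.2]
width: 0.639
grasp_force: 64.9
```

```bash
sed -i 's/w4/w5/' m.py; python3 m.py; python3 -c "
from h import *
s=env.state();print(s['wrist_force'],s['torque'],s['tcp_pos'],s['qvel'])"
```

```text
[ 561.8 -307.5   42.8] [3.1 0.  1.2]
slab-frame, rel TCP
0.02 [143.1 227. ] x [ 39.3 102.1] y [-24.   27.2] [-24.3]
0.08 [140.7 365.7] x [49.  72.9] y [29.6 58.2] [34.1]
0.08 [258.2 274.2] x [-38.1  37.8] y [-40.9  32.2] [-22.9]
0.08 [118.3 168.1] x [-28.5 129.8] y [-100.5   50.8] [10.5]
0.084 [140.6 365.6] x [47.3 70.3] y [25.6 53.2] [34.1]
0.084 [ 20.  349.7] x [ 93.4 129.4] y [20.  54.4] [20.4]
0.084 [258.  274.8] x [-33.9  33.6] y [-41.1  28.1] [-22.9]
0.084 [ 14.2 249.4] x [ 94.4 117.5] y [-60.   17.7] [50.6]
0.084 [172.1 114.9] x [-27.5  90.8] y [-99.9 -46.9] [-22.9]
[ 0.53806749 -0.50361723 -2.76723922] [ 0.05287637  0.00041669 -0.00621614] [ 0.56179016 -0.30748958  0.04279579] [-1.23479153e-03 -4.89492393e-04 -1.19501553e-05 -3.41946230e-04
  1.46868974e-03 -1.30026865e-03]Traceback (most recent call last):
  File "m.py", line 15, in <module>
    q=plane(np.argwhere(bl)[:,::-1],.02,E)[:,:2]*1000@W-o
      ~~~~~^^^^^^^^^^^^^^^^^^^^^^^^^^^^^^^
  File "h.py", line 15, in plane
    r=rays(uv,E)@E[2].T; return E[3]+r*((z-E[3][2])/r[:,2])[:,None]
      ~~~~^^^^^^
  File "h.py", line 12, in rays
    p=cv2.undistortPoints(np.array(uv,float).reshape(-1,1,2),K,np.array([k1,0,0,0,0])).reshape(-1,2)
      ~~~~~~~~~~~~~~~~~~~^^^^^^^^^^^^^^^^^^^^^^^^^^^^^^^^^^^^^^^^^^^^^^^^^^^^^^^^^^^^^
cv2.error: OpenCV(4.12.0) /io/opencv/modules/calib3d/src/undistort.dispatch.cpp:347: error: (-215:Assertion failed) CV_IS_MAT(_src) && CV_IS_MAT(_dst) && (_src->rows == 1 || _src->cols == 1) && (_dst->rows == 1 || _dst->cols == 1) && _src->cols + _src->rows - 1 == _dst->rows + _dst->cols - 1 && (CV_MAT_TYPE(_src->type) == CV_32FC2 || CV_MAT_TYPE(_src->type) == CV_64FC2) && (CV_MAT_TYPE(_dst->type) == CV_32FC2 || CV_MAT_TYPE(_dst->type) == CV_64FC2) in function 'cvUndistortPointsInternal'
```

View pics/w5.png

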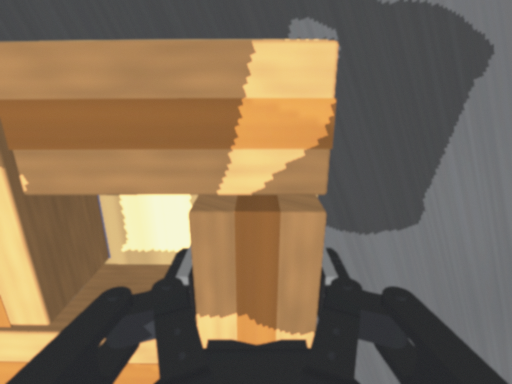

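Call:
{"name": "send_rows", "arguments": {
  "plan": [0, 0, 0, -0.01, 0, 0, 0, 0, 0, 0, -0.01, 0, 0, 0, 0, 0, 0, -0.01, 0, 0, 0, 0, 0, 0, 0, 0, 0, 0, 0, 0, 0, 0, 0, 0, 0, 0, 0, 0, 0, 0, 0, 0, 0, 0, 0, 0, 0, 0, 0, 0, 0, 0, 0, 0, 0, 0]
}}

```text
clock: 15.45
tcp_pos: [0.5618, -0.3075, 0.0408]
eef_rot: [3.141, 0.0, 1.173]
wrist_force: [-4.4, 1.4, 6.2]
width: 0.636
grasp_force: 65.7
```

Call:
{"name": "send_rows", "arguments": {
  "plan": [0.8, 0, 0, 0, 0, 0, 0, 0.8, 0, 0, 0, 0, 0, 0, 0.8, 0, 0, 0, 0, 0, 0, 0.8, 0, 0, 0, 0, 0, 0, 0.8, 0, 0, 0.3, 0, 0, 0, 0.8, 0, 0, 0.5, 0, 0, 0, 0.8, 0, 0, 0.5, 0, 0, 0, 0.8, 0, 0, 0, 0, 0, 0]
}}

```text
clock: 16.45
tcp_pos: [0.5638, -0.3089, 0.1749]
eef_rot: [3.132, 0.002, 1.173]
wrist_force: [0.8, 0.1, -0.1]
width: 0.8
grasp_force: 0.0
```

```bash
sed -i 's/w5/w6/;/^hsv/,$d' m.py; python3 m.py; python3 - <<'E'
from h import *
s=env.state();print(s["tcp_pos"],s["eef_rot"],s["q"])
im,d=env.camera("wrist"); P=cloud(d,ext("wrist",s)); m=abs(P[...,2]-.0815)<.006; q=P[m]; print("tops",len(q),np.percentile(q[:,2],[2,50,98]))
E
```

```text
[ 563.8 -308.9  174.9] [3.1 0.  1.2]
slab-frame, rel TCP
0.02 [191.4 169. ] x [ 34.5 102.4] y [-35.9  25.3] [-23.1]
0.02 [285.7 183.1] x [-35.4 -30.7] y [-56.9  87. ] [67.2]
0.02 [204.5  70. ] x [-35.3 160.8] y [-111.8  -71.9] [-23.0]
0.08 [274.9 321.8] x [-46.7   4.8] y [134.2 156.3] [-17.3]
0.08 [157.8 241.7] x [ 34.1 155.5] y [21.4 77.9] [-23.0]
0.08 [253.  206.8] x [-25.3  30.2] y [-40.2  80.5] [66.7]
0.08 [211.3 104.6] x [-25.7  95.5] y [-101.   -45.9] [-23.0]
0.08 [103.2 139.9] x [ 98.2 155.3] y [-101.4   18.6] [66.9]
0.216 [168.7 288.1] x [33.5 47. ] y [-13.5   9.3] [67.6]
0.216 [343.8 287.4] x [-46.3 -33. ] y [-13.6   9.8] [33.7]
[ 0.56257732 -0.30804935  0.1719136 ] [3.13725819e+00 9.80746908e-04 1.17279520e+00] [-6.20372651e-01  6.00213405e-01  1.26660474e+00 -6.86241220e-07
  1.27033048e+00 -2.22373446e-01]
tops 35293 [0.07928432 0.08175667 0.08330453]
```

Call:
{"name": "send_rows", "arguments": {
  "plan": [0.5, -0.036, 0.467, 0.07, 0, 0, -0.0446, 0.5, -0.036, 0.467, 0.07, 0, 0, -0.0446, 0.5, -0.036, 0.467, 0.07, 0, 0, -0.0446, 0.5, -0.036, 0.467, 0.07, 0, 0, -0.0446, 0.5, -0.036, 0.467, 0.07, 0, 0, -0.0446, 0.5, -0.036, 0.467, 0.07, 0, 0, -0.0446, 0.5, -0.036, 0.467, 0.07, 0, 0, -0.0446, 0.5, -0.036, 0.467, 0.07, 0, 0, -0.0446]
}}

```text
clock: 17.55
tcp_pos: [0.5319, 0.0676, 0.2241]
eef_rot: [-3.14, 0.003, 0.61]
wrist_force: [1.4, -0.2, 0.4]
width: 0.498
grasp_force: 0.0
```

Call:
{"name": "send_rows", "arguments": {
  "plan": [0.5, -0.036, 0.467, 0.07, 0, 0, -0.0446, 0.5, -0.036, 0.467, 0.07, 0, 0, -0.0446, 0.5, -0.036, 0.467, 0.07, 0, 0, -0.0446, 0.5, -0.036, 0.467, 0.07, 0, 0, -0.0446, 0.5, 0, 0, 0, 0, 0, 0, 0.5, 0, 0, 0, 0, 0, 0, 0.5, 0, 0, 0, 0, 0, 0, 0.5, 0, 0, 0, 0, 0, 0]
}}

```text
clock: 18.55
tcp_pos: [0.5188, 0.2518, 0.2536]
eef_rot: [3.141, 0.001, 0.331]
wrist_force: [-0.1, -1.2, 0.1]
width: 0.502
grasp_force: 0.0
```

```bash
cat > k.py <<'E'
from h import *
np.set_printoptions(suppress=True,precision=1)
s=env.state(); im,d=env.camera("wrist"); cv2.imwrite("pics/k1.png",im[:,:,::-1])
print(s["tcp_pos"]*1000,np.rad2deg(s["eef_rot"]),s["q"]);E=ext("wrist",s); P=cloud(d,E); Z=P[...,2]
hsv=cv2.cvtColor(im,cv2.COLOR_RGB2HSV)
near=np.hypot(P[...,0]-.520,P[...,1]-.251)<.1
print("housing",rect(near&(abs(Z-.05)<.006),.049,E,200))
k=near&(Z>.085)&(Z<.1); print("bar",rect(k,.092,E,40),np.median(Z[k]))
red=((hsv[...,0]<8)|(hsv[...,0]>172))&(hsv[...,1]>120)&near
for lo,hi,z in((.05,.064,.056),(.085,.1,.093)):
    q=plane(np.argwhere(red&(Z>lo)&(Z<hi))[:,::-1],z,E)*1000
    if len(q): print("red",z,len(q),q.mean(0),q[:,0].min(),q[:,0].max(),q[:,1].min(),q[:,1].max())
g=(hsv[...,0]>40)&(hsv[...,0]<85)&(hsv[...,1]>90)&near; q=plane(np.argwhere(g&(Z<.0545))[:,::-1],.05,E)*1000; print("mark",len(q),q.mean(0))
q=plane(np.argwhere(g&(Z>.0555))[:,::-1],.058,E)*1000; print("post",len(q),q.mean(0) if len(q) else 0)
E
python3 k.py
```

```text
[518.8 251.8 253.6] [180.    0.   18.9] [ 0.3  0.4  1.3 -0.   1.4  1.6]
housing [(array([523. , 253.4, 129. , 129. ]), -16.5, array([256., 156.]))]
bar [(array([523.1, 253. ,  45.3,  11.1]), 18.6, array([257., 169.]))] 0.09374644302420285
red 0.056 10 [486.4 241.1  56. ] 483.65592232261673 489.1150354878767 239.62693887864506 242.54762872963758
red 0.093 116 [512.7 249.9  93. ] 501.2417717955195 523.0958624548811 244.43041168689913 255.64881555864565
mark 3 [572.1 238.7  50. ]
post 24 [561.2 284.   58. ]
```

View pics/k1.png

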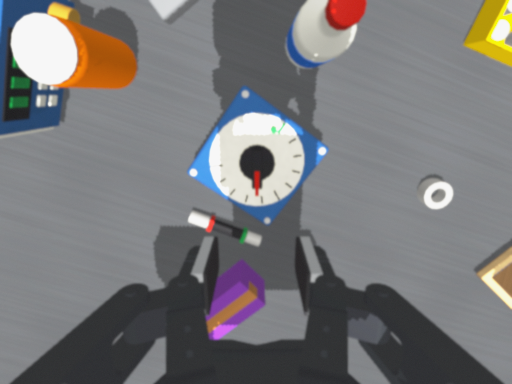

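Call:
{"name": "send_rows", "arguments": {
  "plan": [0.5, 0.03, 0.01, -0.3, 0, 0, 0, 0.5, 0, 0, -0.5, 0, 0, 0, 0.5, 0, 0, -0.5, 0, 0, 0, 0.5, 0, 0, -0.4, 0, 0, 0, 0.5, 0, 0, -0.17, 0, 0, 0, 0.5, 0, 0, 0, 0, 0, 0, 0, 0, 0, 0, 0, 0, 0, 0, 0, 0, 0, 0, 0, 0]
}}

```text
clock: 19.6
tcp_pos: [0.5231, 0.2533, 0.0689]
eef_rot: [3.139, -0.004, 0.333]
wrist_force: [-0.5, 0.8, 2.1]
width: 0.129
grasp_force: 60.1
```

Call:
{"name": "send_rows", "arguments": {
  "plan": [0, 0, 0, 0, 0, 0, 0, 0, 0, 0, 0, 0, 0, 0, 0, 0, 0, 0, 0, 0, 0, 0, 0, 0, 0, 0, 0, 0, 0, 0, 0, 0, 0, 0, 0, 0, 0, 0, 0, 0, 0, 0, 0, 0, 0, 0, 0, 0, 0.05, 0, 0, 0, 0, 0, 0, 0.05]
}}

```text
clock: 20.6
tcp_pos: [0.523, 0.2534, 0.0689]
eef_rot: [3.14, -0.003, 0.492]
wrist_force: [0.0, -3.4, 5.3]
width: 0.123
grasp_force: 60.7
```

Call:
{"name": "send_rows", "arguments": {
  "plan": [0, 0, 0, 0, 0, 0, 0.1, 0, 0, 0, 0, 0, 0, 0.1, 0, 0, 0, 0, 0, 0, 0.1, 0, 0, 0, 0, 0, 0, 0.1, 0, 0, 0, 0, 0, 0, 0.1, 0, 0, 0, 0, 0, 0, 0.1, 0, 0, 0, 0, 0, 0, 0.1, 0, 0, 0, 0, 0, 0, 0.1]
}}

```text
clock: 21.6
tcp_pos: [0.522, 0.2538, 0.0689]
eef_rot: [3.14, 0.0, 1.751]
wrist_force: [-2.4, -3.1, 8.7]
width: 0.127
grasp_force: 61.0
```

Call:
{"name": "send_rows", "arguments": {
  "plan": [0, 0, 0, 0, 0, 0, 0.1, 0, 0, 0, 0, 0, 0, 0.1, 0, 0, 0, 0, 0, 0, 0.1, 0, 0, 0, 0, 0, 0, 0.1, 0, 0, 0, 0, 0, 0, 0.1, 0, 0, 0, 0, 0, 0, 0.1, 0, 0, 0, 0, 0, 0, 0.08, 0, 0, 0, 0, 0, 0, 0]
}}

```text
clock: 22.6
tcp_pos: [0.5214, 0.2531, 0.0689]
eef_rot: [-3.141, 0.001, 2.816]
wrist_force: [-4.3, -5.4, 10.6]
width: 0.125
grasp_force: 61.3
```

```bash
python3 -c "
from h import *
s=env.state();print(s['clock'],s['tcp_pos'],np.rad2deg(s['eef_rot']),s['wrist_force'],s['torque'],s['width'])"
```

```text
22.6 [0.52142173 0.25308011 0.0689012 ] [-1.79948904e+02  4.78147350e-02  1.61327109e+02] [-4.28178585 -5.41535302 10.63103223] [-1.04811137  0.90543455  0.0373963 ] 0.12493454990246876
```

Call:
{"name": "send_rows", "arguments": {
  "plan": [0, 0, 0, 0, 0, 0, 0.012, 0, 0, 0, 0, 0, 0, 0.01, 0, 0, 0, 0, 0, 0, 0.006, 0, 0, 0, 0, 0, 0, 0, 0, 0, 0, 0, 0, 0, 0, 0, 0, 0, 0, 0, 0, 0, 0, 0, 0, 0, 0, 0, 0, 0, 0, 0, 0, 0, 0, 0]
}}

```text
clock: 23.6
tcp_pos: [0.5214, 0.253, 0.0689]
eef_rot: [-3.141, 0.001, 2.858]
wrist_force: [-4.2, -5.7, 10.1]
width: 0.125
grasp_force: 61.3
```

```bash
python3 -c "
from h import *
s=env.state();print(s['clock'],s['tcp_pos'],np.rad2deg(s['eef_rot']),s['wrist_force'],s['torque'],s['width'])"
```

```text
23.6 [0.52140942 0.25299892 0.06886298] [-1.79940762e+02  3.94882833e-02  1.63754632e+02] [-4.22752111 -5.7035468  10.10600349] [-1.08888191  0.88168302  0.0057812 ] 0.12492591632782862
```

Call:
{"name": "send_rows", "arguments": {
  "plan": [0.5, 0, 0, 0, 0, 0, 0, 0.5, 0, 0, 0, 0, 0, 0, 0.5, 0, 0, 0, 0, 0, 0, 0.5, 0, 0, 0.3, 0, 0, 0, 0.5, 0, 0, 0.5, 0, 0, 0, 0.5, 0, 0, 0.5, 0, 0, 0, 0.5, 0, 0, 0.4, 0, 0, 0, 0.5, 0, 0, 0, 0, 0, 0]
}}

```text
clock: 24.6
tcp_pos: [0.5231, 0.2546, 0.2405]
eef_rot: [3.137, 0.006, 2.858]
wrist_force: [0.5, -0.2, -1.3]
width: 0.501
grasp_force: 0.0
```

```bash
sed -i 's/k1/k2/' k.py; python3 k.py; python3 - <<'E'
from h import *
im,d=env.camera("top"); E=ext("top"); Z=cloud(d,E)[...,2]; b=np.zeros(Z.shape,bool); b[160:245,290:375]=1
print("layer",rect(b&(abs(Z-.08)<.009),.08,E)); cv2.imwrite("pics/t3.png",im[:,:,::-1])
print(env.state()["wrist_force"],env.state()["grasp_force"])
E
```

```text
[523.1 254.6 240.5] [179.7   0.4 163.8] [ 0.3  0.4  1.4  0.   1.3 -1. ]
housing [(array([522.4, 253.4, 128.9, 128.1]), 73.5, array([254., 160.]))]
bar [(array([521.9, 253.4,  44. ,  10.8]), -16.4, array([254., 174.]))] 0.09389730028871346
red 0.056 19 [559.9 242.3  56. ] 556.2624660500672 563.211442449417 240.0538518261912 244.25006783363173
red 0.093 125 [532.8 250.1  93. ] 522.6792907987578 543.2805912562449 244.82101180992603 255.4331001716738
mark 8 [572.2 238.5  50. ]
post 43 [646.1 144.6  58. ]
layer [(array([ 505.4, -274.8,  182.2,  181. ]), 67.1, array([336., 201.]))]
[-0.75162517 -0.364594   -0.26355186] 0.0
```

View pics/k2.png

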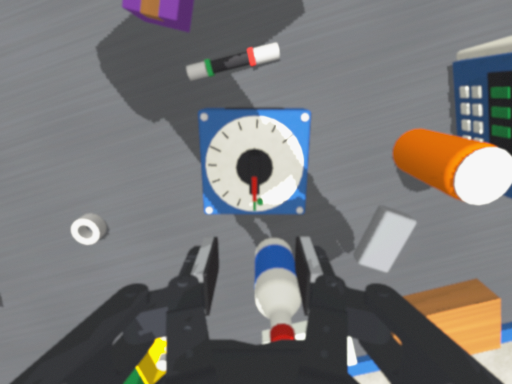

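The last wrist view shows the red pointer at the green mark (pixel 256,195). The bar's yaw of -16.4° matches the counter's -16.5°. The top-view layer measures 182 x 181 mm, so it is tidy.

```bash
python3 -c "
from bench import env
print(env.close_job())"
```

```text
the job is handed in; nothing more can be done
None
```

I set both loose cartons flat in the empty outlines, within about 2 mm by the camera. I then turned the reset knob back to its zero mark and handed the job in at about 25 s; no verdict was returned.

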